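# Shelve the boxed spice jar by height

## Robot

A 6-joint arm with a two-finger parallel gripper is mounted at the origin on a cart in front of the work surface, level with it; the furniture and walls round the work are solid. World frame = base frame: x ahead of the robot, y to its left, z up, the work surface at z = 0. Lengths are in mm, angles in degrees, forces in N, time in s.
With the tool pointing down it reaches from about 300 to 825 mm from the base axis. Payload 5.4 kg.
Tool frame: the origin (TCP) lies midway between the tips of the shut fingers; the grasp point (between the pads) lies 19 mm behind it; z points along the fingers, y is the direction in which the jaws open and shut (so a half turn about z gives the same grasp; the last joint's range is limited). The gripper opens to 92 mm and grips with 3 to 60 N. Pads are 20 mm wide; open, the fingers measure 128 mm over their backs; the gripper's body (75 mm by 189 mm) begins 69 mm behind the grasp point.
Start: joints at [-80.965, 9.076, 91.501, -0, 79.423, -12.038], TCP at [206.725, -536.536, 214.601] pointing down, gripper open.
Joint ranges: [-166.64, 166.64], [-54.1, 131.32], [10.49, 154.53], [-73.88, 253.88], [9.74, 151.15], [-171.62, 171.62]. Speed limits (degrees/s): [147.25, 147.25, 180, 180, 180, 180].

## Interface

Orientations are given as a 3x3 rotation matrix whose columns are the frame's x, y, z axes.
In Python, from plant import * gives the robot as it stands. Calls block until the motion is done:
- move_to(position, orientation): joint-space move of the TCP to a pose.
- line_to(position, v=150, attitude=None): straight line of the TCP; attitude=None keeps the orientation; v is the mean speed in mm/s.
- set_joints(angles): joint-space move.
- move_gripper(opening, newtons=None): finger opening in mm; newtons is the grip in N (None keeps the last); returns when the fingers have stopped.
- dwell(seconds).
- solve_ik(position, orientation): joint angles nearest the present ones, or None.
- grab_frame(name): name is "scene" or "top" or "wrist"; returns a dict with "img" (420x560x3 uint8, red, green, blue), "range_z" (420x560 float32, mm along the optical axis (not along the pixel's ray), 0 where there is no reading), "fx", "fy", "cx", "cy" (pixels), "rvec" (rotation vector, rad) and "tvec" (3), from world to camera coordinates, as OpenCV has them; the wrist camera has in their place "mount" (4x4, takes a point from camera to tool coordinates, whose origin is the TCP and whose axes are the flange's). Camera axes: x right, y down, z forward; pixel columns grow to the right and rows downward; lengths in mm; the calibration is good to about 2 mm. A picture is of the moment at which its call begins: read the wrist's pose just before it.
A pose or a line that the arm cannot do raises MotionError and nothing moves.
- finish_job(): hands the job in, once; it reports no verdict.
Trained networks look in a picture, given as the dict that the camera call returned (one of the last four; its "shot" number tells which), for a name from the list of things; names that differ only in an ending like _2 or _b are one class to them, and where a whole thing is asked for, a point or a joint stands for the part that bears it (a point fixed in the world has none). Each returns a list of dicts, best first, with "score" (0 to 1); they miss things now and then, are a little off and sometimes report something else, mostly with a low value. They report only what shows in the picture. A call takes as long as a camera call.
- masks_of(picture, thing): "pixels" (420x560 bool, what is visible of it) and "location" ([row, column] in pixels, amid what is visible of it).
Readings, each from a call of its own:
- current_time(): time.
- current_q(): joint angles.
- current_joint_vel(): joint speeds.
- current_joint_torque(): joint torques, N m.
- current_ee_pos(): TCP position.
- current_tcp_rot(): TCP orientation.
- current_wrist_force(): force on the tool from outside, world axes, zero at the start.
- current_moment(): the same for the moment, N m.
- current_grip_width(): finger opening in mm.
Only numpy, scipy, OpenCV 4.12 (cv2) and the standard library are available. Lean on these libraries where they do the work, as an engineer would, in place of code of your own. Each camera call takes 0.05 s, during which the arm holds its last target.

## Task

Take the spice jar out of the tall cardboard carton, stand it upright on the table and let go of it; then take it again, in a grip that fits under a roof, and shelve it in the three-bay wooden organiser. It belongs in the bay with the lowest roof under which it can stand upright, all the way on the bay's floor so that it does not stick out past the front or back edge; leave the other things on the table where they are.

Things in the scene. Friction and masses are not known exactly. Their poses are not given: they have to be found in the camera images.
- spice_jar_mid (a point): Centre (half-way up) of the spice jar that starts upright inside the carton: a closed round glass jar with a screw cap, 106 mm tall, 45 mm diameter over its whole height (cap: the top 20 mm), about 0.11 kg. z axis along the jar, up when it stands.
- carton: Tall open-topped cardboard carton, fixed to the table, outside 76 x 168 mm and 126 mm high, walls 4 mm, floor 4 mm thick. Inside it is 68 mm along its x axis and 160 mm along its y axis. Origin: centre of its underside on the table; z up. The jar stands near its middle, its top 16 mm below the rim, with finger room only along the carton's y axis (45 mm or more on each side of the jar).
- plank: The wooden plank, 150 x 470 mm, 18 mm high, under the organiser; fixed. Origin: centre of its underside; x away from the robot, y along the organiser to the left. On it stand, fixed, three roofed bays of light wood side by side, 155 mm apart, in an order that changes; the plank reaches 15 mm further to the front than the bays.
- bay_low_front (a point): Middle of the front edge of the floor's top face of the organiser's LOW bay: 90 mm clear height from floor to roof. Each bay: floor and roof boards 120 mm deep, 148 mm wide, front edges flush, 12 mm thick, floor 52 mm above the table; two 9 mm side walls, 130 mm apart, only along the rear 65 mm; open at front and back. Site axes: x points into the bay, y to the left, z up.
- bay_mid_front (a point): The same point of the MIDDLE-height bay: 150 mm clear height. Same axes and sizes otherwise.
- bay_high_front (a point): The same point of the HIGH bay: 220 mm clear height. Same axes and sizes otherwise.
- other_spice_mid (a point): Centre of another loose spice jar, 106 mm tall, 46 mm diameter, standing on the table behind the carton: a bystander, leave it.
- short_jar_mid (a point): Centre of a loose squat jar, 84 mm tall, 68 mm diameter, near the front edge of the table, between carton and organiser: a bystander, leave it.

How it is judged:
By the outcome, as a careful person would: the job done as asked, in the order asked, and still so for the second after the job is handed in, with the robot touching nothing.
It also fails if it takes over 45 s, if anything falls off the work surface, if the arm or the gripper's body presses on something with over 40 N, if the wrist force passes 120 N, or if a joint passes its speed limit or range.

## Working session

There is one attempt and no reset: what is moved stays moved. The work goes in short steps, each a Python script; the robot and the scene stay as the last script left them, time stands still between calls to the robot, and variables do not carry over. Pictures are saved under pics/ and viewed, and the job is handed in when it is done.

```bash
ls; mkdir -p pics
cat > h.py <<'E'
from plant import *
import numpy as np, cv2
def save(f,n): cv2.imwrite('pics/'+n,cv2.cvtColor(f['img'],cv2.COLOR_RGB2BGR))
def world(f,r,c,z):
    """pixels+depth -> world; scene/top"""
    P=np.stack([(np.asarray(c)-f['cx'])/f['fx']*z,(np.asarray(r)-f['cy'])/f['fy']*z,np.asarray(z)],-1).reshape(-1,3).astype(float)
    if 'rvec' in f:
        R=cv2.Rodrigues(np.array(f['rvec'],float))[0]
        return (P-np.array(f['tvec']).reshape(1,3))@R
    M=np.array(f['mount']); P=P@M[:3,:3].T+M[:3,3]
    return P@np.array(f['Rw']).T+np.array(f['pw'])
def maskpts(f,m):
    r,c=np.nonzero(m&(f['range_z']>0)); return world(f,r,c,f['range_z'][r,c])
E
python3 - <<'E'
from h import *
for n in ['scene','top']:
    f=grab_frame(n); save(f,n+'1.png')
    for t in ['spice_jar_mid','carton','plank','bay_low_front','bay_mid_front','bay_high_front','other_spice_mid','short_jar_mid']:
        for d in masks_of(f,t)[:2]:
            p=maskpts(f,d['pixels'])
            print(n,t,round(d['score'],2),np.round(d['location']),d['pixels'].sum(), np.round(np.percentile(p,[2,50,98],axis=0)).tolist() if len(p) else None)
print(current_time())
E
```

```text
pics
scene spice_jar_mid 0.52 [170. 210.] 29 [[510.0, 270.0, 105.0], [517.0, 292.0, 109.0], [522.0, 308.0, 111.0]]
scene carton 0.72 [184. 217.] 1250 [[484.0, 208.0, 4.0], [493.0, 244.0, 72.0], [550.0, 378.0, 125.0]]
scene plank 0.59 [256. 307.] 1290 [[506.0, -401.0, 0.0], [525.0, -128.0, 16.0], [634.0, 52.0, 22.0]]
scene bay_low_front 0.75 [273. 413.] 332 [[590.0, -396.0, 2.0], [615.0, -394.0, 85.0], [688.0, -370.0, 155.0]]
scene bay_low_front 0.71 [256. 309.] 1159 [[507.0, -401.0, 3.0], [525.0, -136.0, 16.0], [631.0, 48.0, 21.0]]
scene bay_mid_front 0.67 [226. 296.] 440 [[532.0, -84.0, 21.0], [557.0, -55.0, 51.0], [655.0, 40.0, 182.0]]
scene other_spice_mid 0.48 [232. 220.] 782 [[351.0, 42.0, -2.0], [373.0, 59.0, 59.0], [455.0, 166.0, 86.0]]
scene short_jar_mid 0.94 [234. 220.] 734 [[351.0, 42.0, 2.0], [373.0, 58.0, 61.0], [410.0, 102.0, 86.0]]
top spice_jar_mid 0.71 [216. 166.] 465 [[502.0, 270.0, 7.0], [522.0, 283.0, 109.0], [546.0, 312.0, 117.0]]
top carton 0.74 [212. 150.] 2436 [[486.0, 212.0, 2.0], [533.0, 309.0, 61.0], [567.0, 380.0, 129.0]]
top plank 0.87 [223. 335.] 1137 [[505.0, -379.0, 13.0], [523.0, -148.0, 19.0], [541.0, 69.0, 24.0]]
top bay_low_front 0.66 [178. 355.] 5173 [[529.0, -231.0, 51.0], [578.0, -158.0, 285.0], [644.0, -89.0, 288.0]]
top bay_low_front 0.59 [202. 416.] 3170 [[519.0, -387.0, 49.0], [566.0, -324.0, 155.0], [635.0, -245.0, 159.0]]
top bay_mid_front 0.64 [184. 281.] 4163 [[538.0, -79.0, 51.0], [589.0, -7.0, 215.0], [656.0, 64.0, 219.0]]
top bay_mid_front 0.61 [225. 338.] 1393 [[504.0, -381.0, 7.0], [523.0, -157.0, 19.0], [549.0, 70.0, 24.0]]
top bay_high_front 0.73 [179. 356.] 5168 [[529.0, -231.0, 51.0], [579.0, -158.0, 285.0], [645.0, -89.0, 288.0]]
top other_spice_mid 0.63 [150. 181.] 498 [[683.0, 232.0, 2.0], [697.0, 249.0, 102.0], [739.0, 274.0, 110.0]]
top short_jar_mid 0.76 [272. 247.] 548 [[357.0, 46.0, 48.0], [386.0, 74.0, 85.0], [413.0, 103.0, 90.0]]
0.9
```

View pics/scene1.png

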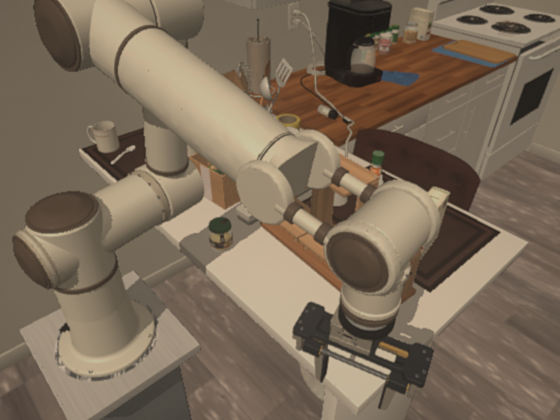

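View pics/top1.png

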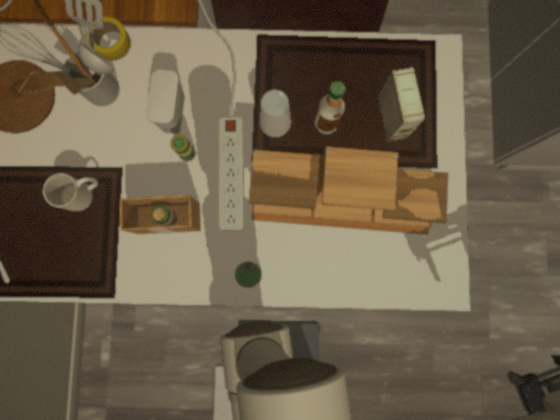

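The scene view shows the arm covering much of the organiser. In the top view, the carton is at (212,158) with the jar inside. The bays from left to right are mid (184,281, roof z≈217), high (178,356, 287) and low (202,416, 157). The target is the left (mid) bay. Next I'll fit rectangles.

```bash
cat >> h.py <<'E'
def rect(xy):
    (c,s,a)=cv2.minAreaRect(np.float32(xy)); return np.round(c,1),np.round(s,1),round(a,2)
def wrist():
    p=np.array(current_ee_pos());R=np.array(current_tcp_rot());f=grab_frame('wrist');f['pw']=p;f['Rw']=R;return f
def tcpR(z,y):
    z=np.array(z,float);z/=np.linalg.norm(z);y=np.array(y,float);y-=z*(y@z);y/=np.linalg.norm(y)
    return np.column_stack([np.cross(y,z),y,z])
E
python3 - <<'E'
from h import *
f=grab_frame('top'); H,W=f['range_z'].shape
r,c=np.mgrid[:H,:W]; P=world(f,r.ravel(),c.ravel(),f['range_z'].ravel()).reshape(H,W,3)
def comp(zlo,zhi,seed):
    m=((P[...,2]>zlo)&(P[...,2]<zhi)&(f['range_z']>0)).astype(np.uint8)
    n,l,_,_=cv2.connectedComponentsWithStats(m,connectivity=4); 
    k=l[seed]; return P[l==k]
for nm,a in dict(mid=(208,224,(184,281)),high=(280,294,(178,356)),low=(148,164,(202,416))).items():
    p=comp(*a); print(nm,len(p),rect(p[:,:2]),np.median(p[:,2]))
m=(P[...,2]>118)&(P[...,2]<134)&(abs(P[...,0]-525)<80)&(abs(P[...,1]-295)<120); p=P[m]; print('carton',len(p),rect(p[:,:2]),np.median(p[:,2]))
m=(P[...,2]>100)&(P[...,2]<116)&(abs(P[...,0]-522)<28)&(abs(P[...,1]-290)<40);p=P[m];print('jar',len(p),np.median(p,axis=0),rect(p[:,:2]))
print('table heights', [np.round(P[rr,cc]) .tolist() for rr,cc in [(250,320),(260,350),(250,400),(250,180),(270,300),(180,230)]])
for x in (330,400):
  for y in (-60,-150,-250): 
    for pt in [[x,y,450]]:
      print(x,y, [ (s, None if (q:=solve_ik([x+19,y,70],tcpR([np.cos(np.radians(s)),0,-np.sin(np.radians(s))],[0,1,0]))) is None else np.round(q)) for s in (0,15,30)])
E
```

```text
mid 3591 (array([598.4,  -7.3]), array([147.8, 120.8]), 86.5) 215.4397230363865
high 4174 (array([ 588.8, -162.1]), array([148.4, 120.6]), 86.56) 285.42518433738644
low 2724 (array([ 579.6, -316.1]), array([148. , 120.7]), 86.76) 155.2686727858069
carton 465 (array([527.7, 297.3]), array([ 77. , 168.1]), 4.13) 126.73592328307971
jar 281 [525.68886246 291.89180719 110.83422382] (array([525.1, 292.7]), array([41.9, 44.8]), 0.79)
table heights [[453.0, -108.0, -1.0], [428.0, -188.0, 2.0], [457.0, -320.0, 3.0], [444.0, 263.0, 2.0], [399.0, -56.0, 5.0], [627.0, 132.0, 46.0]]
330 -60 [(0, None), (15, None), (30, None)]
330 -150 [(0, array([-132.,   49.,  148.,   50.,   79.,   77.])), (15, None), (30, None)]
330 -250 [(0, array([-112.,   41.,  137.,   68.,   91.,   92.])), (15, array([-110.,   18.,  145.,   67.,   81.,  106.])), (30, array([-102.,   -4.,  149.,   63.,   72.,  126.]))]
400 -60 [(0, None), (15, None), (30, None)]
400 -150 [(0, array([-99.,  45., 146.,  81.,  88.,  80.])), (15, None), (30, None)]
400 -250 [(0, array([-95.,  41., 135.,  85.,  90.,  94.])), (15, array([-93.,  20., 142.,  83.,  77., 109.])), (30, array([-85.,   0., 145.,  75.,  63., 130.]))]
```

Run:
```python
from h import *
def d(az,t): a,t=np.radians(az),np.radians(t); return np.array([np.cos(a)*np.cos(t),np.sin(a)*np.cos(t),-np.sin(t)])
def go(J,az,t):
    out=[]
    for s in (1,-1):
        z=d(az,t); a=np.radians(az); R=tcpR(z,[-s*np.sin(a),s*np.cos(a),0]); q=solve_ik(list(np.array(J)+19*z),R)
        if q is not None: out.append(np.round(q).tolist())
    return out
print('bay')
for az in (-18,-10,-3.5,4,12):
  for t in (0,10,20,30): print(az,t,go([576,-6,120],az,t))
print('table')
for J in ([430,-350,70],[420,-300,70],[430,-230,70],[440,-100,70]):
  a0=np.degrees(np.arctan2(J[1],J[0]))
  for az in (a0-20,a0,a0+20):
    for t in (0,10,20): print(J[:2],round(az),t,go(J,az,t))
```

```text
bay
-18 0 [[-7.0, 29.0, 136.0, 192.0, 75.0, 87.0], [-7.0, 29.0, 136.0, 192.0, 75.0, -93.0]]
-18 10 [[-7.0, 17.0, 139.0, 193.0, 57.0, 85.0], [-7.0, 17.0, 139.0, 193.0, 57.0, -95.0]]
-18 20 [[-7.0, 6.0, 140.0, 197.0, 37.0, 80.0], [-7.0, 6.0, 140.0, 197.0, 37.0, -100.0]]
-18 30 [[-8.0, -1.0, 138.0, 208.0, 19.0, 68.0], [-8.0, -1.0, 138.0, 208.0, 19.0, -112.0]]
-10 0 [[-16.0, 29.0, 138.0, 174.0, 77.0, 91.0], [-16.0, 29.0, 138.0, 174.0, 77.0, -89.0]]
-10 10 [[-16.0, 15.0, 142.0, 173.0, 57.0, 93.0], [-16.0, 15.0, 142.0, 173.0, 57.0, -87.0]]
-10 20 [[-15.0, 4.0, 143.0, 172.0, 37.0, 95.0], [-15.0, 4.0, 143.0, 172.0, 37.0, -85.0]]
-10 30 [[-15.0, -3.0, 140.0, 166.0, 17.0, 101.0], [-15.0, -3.0, 140.0, 166.0, 17.0, -79.0]]
-3.5 0 [[-23.0, 28.0, 139.0, 160.0, 79.0, 94.0], [-23.0, 28.0, 139.0, 160.0, 79.0, -86.0]]
-3.5 10 [[-23.0, 15.0, 143.0, 157.0, 59.0, 98.0], [-23.0, 15.0, 143.0, 157.0, 59.0, -82.0]]
-3.5 20 [[-22.0, 3.0, 144.0, 152.0, 39.0, 106.0], [-22.0, 3.0, 144.0, 152.0, 39.0, -74.0]]
-3.5 30 [[-21.0, -4.0, 141.0, 136.0, 21.0, 124.0], [-21.0, -4.0, 141.0, 136.0, 21.0, -56.0]]
4 0 [[-32.0,
[... 3469 characters left out ...]
], [-123.0, 111.0, 144.0, 90.0, 90.0, -165.0]]
[440, -100] -33 10 [[-125.0, 111.0, 150.0, 100.0, 86.0, 9.0], [-125.0, 111.0, 150.0, 100.0, 86.0, -171.0]]
[440, -100] -33 20 [[-130.0, 115.0, 154.0, 110.0, 83.0, -1.0], [-20.0, 7.0, 154.0, 195.0, 52.0, -95.0]]
[440, -100] -13 0 [[-139.0, 91.0, 149.0, 70.0, 60.0, 36.0], [-67.0, 49.0, 149.0, 125.0, 100.0, -105.0]]
[440, -100] -13 10 []
[440, -100] -13 20 []
[440, -100] 7 0 [[-82.0, 43.0, 144.0, 90.0, 90.0, 83.0], [-82.0, 43.0, 144.0, 90.0, 90.0, -97.0]]
[440, -100] 7 10 [[-81.0, 26.0, 150.0, 91.0, 80.0, 94.0], [-81.0, 26.0, 150.0, 91.0, 80.0, -86.0]]
[440, -100] 7 20 [[-76.0, 7.0, 154.0, 90.0, 69.0, 110.0], [-76.0, 7.0, 154.0, 90.0, 69.0, -70.0]]
```

Run:
```python
from h import *
print(np.round(wrist()['mount'],2))
p=current_ee_pos(); line_to([p[0],p[1],400],v=300)
a=np.radians(4.13); R=tcpR([0,0,-1],[-np.sin(a),np.cos(a),0])
for Rr in (R,tcpR([0,0,-1],[np.sin(a),-np.cos(a),0])): print(np.round(solve_ik([525.5,292.3,330],Rr)))
```

```text
[[  -0.     -0.96   -0.28   80.08]
 [   1.     -0.      0.      0.42]
 [  -0.     -0.28    0.96 -171.04]
 [   0.      0.      0.      1.  ]]
[ 18.  10.  77.  -0.  92. -77.]
[ 18.  10.  77.  -0.  92. 103.]
```

Run:
```python
from h import *
a=np.radians(4.13); R=tcpR([0,0,-1],[-np.sin(a),np.cos(a),0])
move_to([525.5,292.3,400],R)
line_to([525.5,292.3,300],v=250)
f=wrist(); save(f,'w1.png'); 
for t in ['spice_jar_mid','carton']:
    for d in masks_of(f,t)[:2]:
        p=maskpts(f,d['pixels']); z=np.percentile(p[:,2],95)
        q=p[p[:,2]>z-6]
        print(t,round(d['score'],2),d['location'],z,rect(q[:,:2]),cv2.minEnclosingCircle(np.float32(q[:,:2])))
f=grab_frame('top'); save(f,'top2.png')
f=grab_frame('scene'); save(f,'scene2.png')
print(current_time())
```

```text
spice_jar_mid 0.95 [180.0, 283.5] 111.71826888805197 (array([523.3, 295.4]), array([43.8, 48.5]), 35.7) ((519.1290283203125, 295.264404296875), 28.31492805480957)
carton 0.8 [182.8, 302.1] 127.07048307614394 (array([526.4, 297.7]), array([ 76.6, 168.2]), 4.07) ((525.965576171875, 297.7392272949219), 90.68418884277344)
5.675
```

View pics/w1.png

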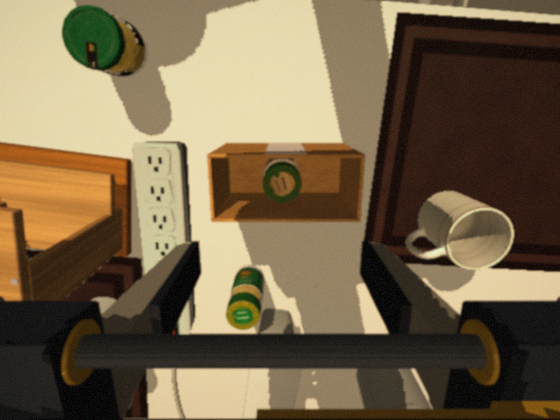

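View pics/top2.png

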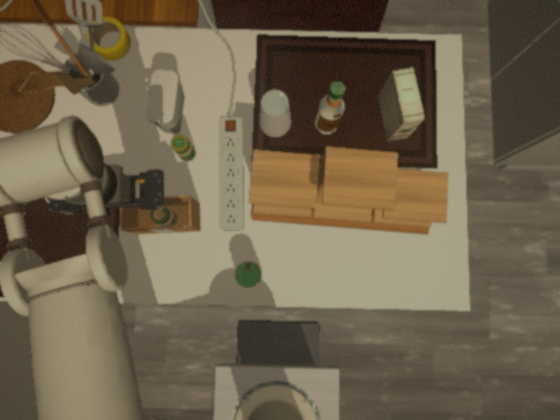

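View pics/scene2.png

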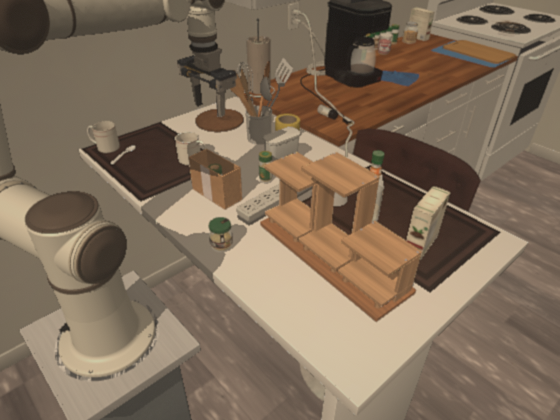

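The wrist view shows the jar cap at (180,283) inside the carton, with finger room to its left and right. The top and scene views show open table in front of the low bay, around (430,-350). Next is the grasp.

Run:
```python
from h import *
move_gripper(92,25)
line_to([524.5,293.5,160],v=250)
line_to([524.5,293.5,61],v=100)
print('down',np.round(current_wrist_force(),1),current_ee_pos())
F0=current_wrist_force()
move_gripper(30,25); dwell(0.1)
print('w',current_grip_width(),np.round(current_wrist_force(),1))
line_to([524.5,293.5,90],v=80)
print('w',current_grip_width(),np.round(np.array(current_wrist_force())-F0,1))
line_to([524.5,293.5,300],v=250)
f=wrist(); save(f,'w2.png'); print(current_grip_width(),current_time())
```

```text
down [ 1.  -0.3  0.2] [525.19784981 293.76332853  61.89406919]
w 45.313557074445605 [0.3 0.6 0.2]
w 45.47749614116977 [-1.1  0.3 -1.9]
45.35205798341126 10.1667
```

View pics/w2.png

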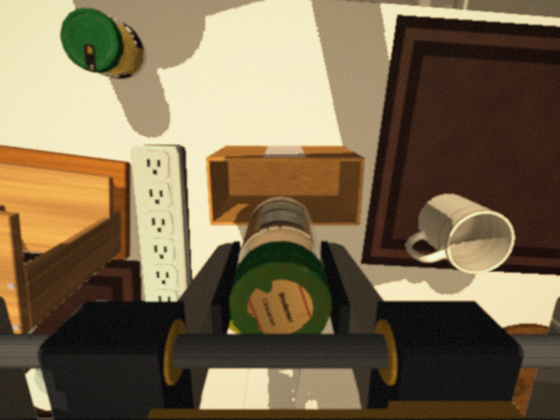

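The jar is held upright between the fingers (cap at (285,300)), and the carton is empty and undisturbed. Now I'll carry it high over the organiser and stand it on the table.

Run:
```python
from h import *
line_to([524.5,293.5,430],v=300)
az=np.radians(-39); R=tcpR([0,0,-1],[-np.sin(az),np.cos(az),0])
print(np.round(solve_ik([430,-350,430],R)))
move_to([430,-350,430],R)
line_to([430,-350,110],v=300); line_to([430,-350,66],v=100); dwell(0.15)
F0=np.array(current_wrist_force()); z=66
while z>55:
    z-=1; line_to([430,-350,z],v=40); F=np.array(current_wrist_force())-F0
    if F[2]>2: break
print(z,F,current_ee_pos())
move_gripper(75,25); dwell(.1)
print(current_ee_pos(),current_grip_width())
line_to([430,-350,230],v=200)
f=wrist(); save(f,'w3.png'); g=grab_frame('top'); save(g,'top3.png')
for n,f in (('w',f),('t',g)):
    for d in masks_of(f,'spice_jar_mid')[:2]:
        p=maskpts(f,d['pixels']);zt=np.percentile(p[:,2],95);q=p[p[:,2]>zt-6]
        print(n,round(d['score'],2),d['location'],zt,rect(q[:,:2]),cv2.minEnclosingCircle(np.float32(q[:,:2])))
print(current_time())
```

```text
[ -52.    4.   73.   -0.  103. -103.]
56 [-1.74268036  1.74843424  6.70826666] [ 430.37880181 -350.34961439   56.93968484]
[ 429.96575369 -349.98234216   55.95001221] 75.00314665618947
w 0.88 [194.0, 280.3] 107.53818213638938 (array([ 430.8, -350.9]), array([42.5, 44.7]), 50.09) ((430.87945556640625, -350.474609375), 22.572912216186523)
t 0.65 [260.4, 416.7] 109.11171284086868 (array([ 430.6, -348.5]), array([40.8, 41.1]), 1.65) ((431.1825866699219, -349.0227966308594), 21.895984649658203)
19.4417
```

View pics/w3.png

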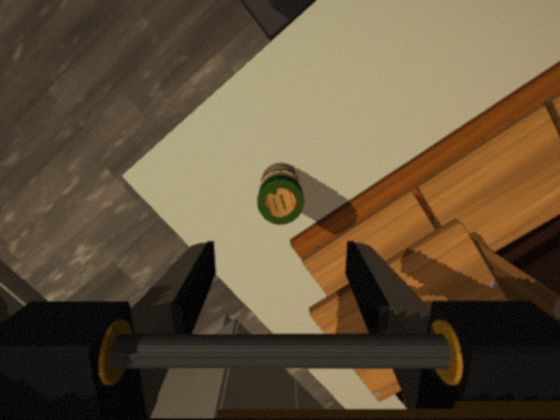

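View pics/top3.png

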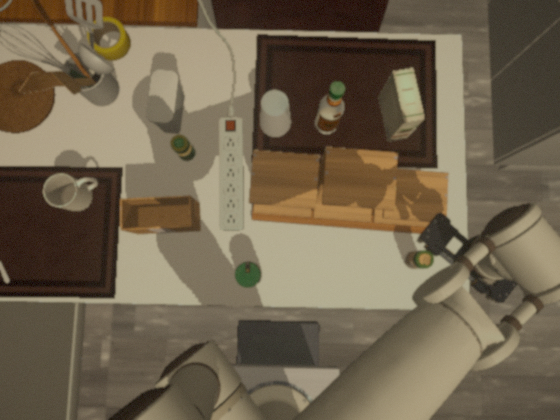

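The wrist view shows the jar standing free at (194,280), and the top view at (260,417), both at about (430.7,-350) with its top at about 107. Next I'll plan the horizontal grip.

```bash
cat >> h.py <<'E'
def dv(az,t): a,t=np.radians(az),np.radians(t); return np.array([np.cos(a)*np.cos(t),np.sin(a)*np.cos(t),-np.sin(t)])
def pose(J,az,t,back=0):
    """grasp point J, tool azimuth/tilt, y to the right (camera on top)"""
    z=dv(az,t);a=np.radians(az);return list(np.array(J,float)+(19-back)*z),tcpR(z,[np.sin(a),-np.cos(a),0])
E
python3 - <<'E'
from h import *
s=lambda *a,**k:(None if (q:=solve_ik(*pose(*a,**k))) is None else np.round(q).tolist())
for az in (-39,-50,-58):
  for t in (10,15,20): print('table',az,t,s([430.7,-350,78],az,t),'pre',s([430.7,-350,78],az,t,100),'prehigh',s([430.7,-350,330],az,t,100),'lift',s([430.7,-350,170],az,t))
for x in (490,505):
  for az in (-18,-12,-3.5,5):
    for t in (10,15,20): print('bayfront',x,az,t,s([x,-2,150],az,t), s([x,-2,400],az,t))
E
```

```text
table -39 10 [-67.0, 25.0, 143.0, 150.0, 69.0, -84.0] pre None prehigh None lift [-67.0, -3.0, 149.0, 144.0, 52.0, -71.0]
table -39 15 [-66.0, 18.0, 144.0, 149.0, 59.0, -81.0] pre None prehigh None lift [-66.0, -9.0, 149.0, 138.0, 42.0, -64.0]
table -39 20 [-66.0, 11.0, 145.0, 146.0, 49.0, -76.0] pre None prehigh None lift [-66.0, -14.0, 149.0, 130.0, 33.0, -54.0]
table -50 10 [-54.0, 25.0, 141.0, 176.0, 67.0, -89.0] pre None prehigh None lift [-54.0, -1.0, 147.0, 175.0, 47.0, -87.0]
table -50 15 [-53.0, 19.0, 143.0, 176.0, 56.0, -89.0] pre None prehigh None lift [-53.0, -7.0, 148.0, 174.0, 36.0, -86.0]
table -50 20 [-53.0, 13.0, 143.0, 176.0, 46.0, -88.0] pre None prehigh None lift [-53.0, -12.0, 147.0, 173.0, 25.0, -85.0]
table -58 10 [-44.0, 26.0, 138.0, 195.0, 65.0, -94.0] pre [-36.0, 18.0, 149.0, 203.0, 68.0, -95.0] prehigh None lift [-44.0, 3.0, 144.0, 199.0, 48.0, -100.0]
table -58 15 [-44.0, 20.0, 140.0, 196.0, 55.0, -96.0] pre [-37.0, 6.0, 152.0, 205.0, 55.0, -99.0] prehigh None lift [-44.0, -3.0, 144.0, 202.0, 38.0, -104.0]
table -58 20 [-45.0, 15.0, 140.0, 198.0, 46.0, -98
[... 408 characters left out ...]
None None
bayfront 490 5 10 None None
bayfront 490 5 15 None None
bayfront 490 5 20 None None
bayfront 505 -18 10 [-8.0, 1.0, 151.0, 193.0, 53.0, -96.0] [-8.0, -53.0, 146.0, -55.0, 12.0, 146.0]
bayfront 505 -18 15 [-8.0, -7.0, 152.0, 195.0, 41.0, -99.0] [-8.0, -53.0, 143.0, -33.0, 17.0, 125.0]
bayfront 505 -18 20 [-9.0, -14.0, 152.0, 198.0, 29.0, -103.0] [-9.0, -51.0, 140.0, -23.0, 23.0, 114.0]
bayfront 505 -12 10 [-17.0, -2.0, 154.0, 174.0, 52.0, -87.0] None
bayfront 505 -12 15 None None
bayfront 505 -12 20 None None
bayfront 505 -3.5 10 None None
bayfront 505 -3.5 15 None None
bayfront 505 -3.5 20 None None
bayfront 505 5 10 None None
bayfront 505 5 15 None None
bayfront 505 5 20 None None
```

Run:
```python
from h import *
s=lambda *a,**k:(None if (q:=solve_ik(*pose(*a,**k))) is None else np.round(q).tolist())
for az in (-61,-70):
  for t in (5,12): print('table',az,t,[(b,z,s([430.7,-350,z],az,t,b)) for b,z in ((0,78),(90,78),(90,150),(90,220),(90,280))])
  for t in (45,55):print('pre-flip',az,t,[(z,s([430.7,-350,z],az,t,100)) for z in (220,280)])
for rel in (-22,-28):
  for t in (5,12): print('sweep',rel,t,[(r,a,s([r*np.cos(np.radians(a)),r*np.sin(np.radians(a)),150],a+rel,t)) for r,a in ((500,-39),(500,-18),(500,0),(505,2),(576,-.6))])
```

```text
table -61 5 [(0, 78, [-41.0, 33.0, 135.0, 201.0, 74.0, -94.0]), (90, 78, [-32.0, 30.0, 143.0, 210.0, 79.0, -94.0]), (90, 150, [-32.0, 7.0, 150.0, 213.0, 65.0, -102.0]), (90, 220, [-32.0, -16.0, 154.0, 220.0, 49.0, -116.0]), (90, 280, [-32.0, -34.0, 154.0, 233.0, 38.0, -134.0])]
table -61 12 [(0, 78, [-41.0, 24.0, 137.0, 202.0, 61.0, -97.0]), (90, 78, [-33.0, 16.0, 147.0, 212.0, 63.0, -99.0]), (90, 150, [-33.0, -8.0, 152.0, 219.0, 48.0, -112.0]), (90, 220, [-33.0, -29.0, 154.0, 236.0, 34.0, -134.0]), (90, 280, None)]
pre-flip -61 45 [(220, [-42.0, -36.0, 132.0, -20.0, 42.0, 119.0]), (280, [-42.0, -37.0, 127.0, -18.0, 49.0, 116.0])]
pre-flip -61 55 [(220, [-45.0, -28.0, 123.0, -12.0, 52.0, 111.0]), (280, [-45.0, -30.0, 117.0, -11.0, 59.0, 109.0])]
table -70 5 [(0, 78, [-32.0, 34.0, 130.0, 219.0, 73.0, -100.0]), (90, 78, [-20.0, 31.0, 136.0, 231.0, 77.0, -100.0]), (90, 150, [-20.0, 14.0, 141.0, 234.0, 69.0, -111.0]), (90, 220, [-20.0, -4.0, 144.0, 240.0, 61.0, -124.0]), (90, 280, [-20.0, -17.0, 144.0, 247.0, 56.0, -137.0])]
table -70 12 [(0, 78, [-33.0, 27.0, 132.0, 222.0, 62.0, -104.0]
[... 827 characters left out ...]
2.0, -0.0, 150.0, 206.0, 50.0, -103.0]), (505, 2, [-0.0, 0.0, 149.0, 206.0, 50.0, -103.0]), (576, -0.6, [-2.0, 9.0, 139.0, 207.0, 49.0, -104.0])]
sweep -28 5 [(500, -39, [-34.0, 13.0, 144.0, 217.0, 66.0, -103.0]), (500, -18, [-13.0, 13.0, 144.0, 217.0, 66.0, -103.0]), (500, 0, [5.0, 13.0, 144.0, 217.0, 66.0, -103.0]), (505, 2, [7.0, 14.0, 143.0, 217.0, 66.0, -104.0]), (576, -0.6, [3.0, 19.0, 134.0, 216.0, 63.0, -105.0])]
sweep -28 12 [(500, -39, [-34.0, 3.0, 146.0, 221.0, 53.0, -110.0]), (500, -18, [-13.0, 3.0, 146.0, 221.0, 53.0, -110.0]), (500, 0, [5.0, 3.0, 146.0, 221.0, 53.0, -110.0]), (505, 2, [6.0, 4.0, 145.0, 221.0, 53.0, -110.0]), (576, -0.6, [3.0, 12.0, 135.0, 221.0, 51.0, -111.0])]
```

```bash
cat > fk.py <<'E'
import numpy as np
from scipy.spatial.transform import Rotation as Ro
AX='zyyzyz'
def chain(q):
    R=np.eye(3);o=[R]
    for a,x in zip(AX,q): R=R@Ro.from_euler(a,x,degrees=True).as_matrix();o.append(R)
    return o
def fit(S):
    A=np.vstack([np.hstack(chain(q)) for q,_,_ in S]);b=np.concatenate([p for _,p,_ in S])
    t,res,_,_=np.linalg.lstsq(A,b,rcond=None); return t,np.abs(A@t-b).max()
def pts(q,t):
    o=chain(q);P=[];x=np.zeros(3)
    for k in range(7): x=x+o[k]@t[3*k:3*k+3];P.append(x.copy())
    return np.array(P),o[-1]
E
python3 - <<'E'
from h import *; from fk import *
S=[];rng=np.random.default_rng(0)
while len(S)<80:
    r,a=rng.uniform(450,650),rng.uniform(-60,40); p,R=pose([r*np.cos(np.radians(a)),r*np.sin(np.radians(a)),rng.uniform(80,300)],a+rng.uniform(-40,40),rng.uniform(0,90))
    q=solve_ik(p,R)
    if q is not None:S.append((q,np.array(p),R))
t,e=fit(S);print(np.round(t.reshape(7,3),1),e); print(np.round(chain(S[0][0])[-1].T@S[0][2],3),np.round(chain(S[9][0])[-1].T@S[9][2],3))
np.save('t.npy',t)
q0=np.array(current_q()); q2=np.array(solve_ik(*pose([430.7,-350,210],-61,8,90))); print(np.round(q0),np.round(q2))
def show(n,a,b):
    for s in np.linspace(0,1,9):
        P,R=pts(a+(b-a)*s,t); print(n,round(s,2),'elbow/wrist',np.round(P[3]).tolist(),np.round(P[4]).tolist(),'tcp',np.round(P[6]).tolist(),'z',np.round(R[:,2],2).tolist())
A=np.array([-38,-30,140,0,20,-105.]);show('0A',q0,A); B=q2.copy();show('AB',A,B)
E
```

```text
[[  0.   -0.  149.1]
 [ -0.   40.  149. ]
 [  0.   40.  385.7]
 [ 47.8  40.  259.6]
 [  0.    0.  259.5]
 [  0.   -0.  161. ]
 [ -0.    0.  161. ]] 9.663381206337363e-13
[[ 0. -1. -0.]
 [ 1. -0. -0.]
 [ 0. -0.  1.]] [[ 0. -1.  0.]
 [ 1.  0.  0.]
 [-0.  0.  1.]]
[ -52.    5.   94.    0.   81. -103.] [ -32.  -19.  154.  224.   44. -120.]
0A 0.0 elbow/wrist [271.0, -149.0, 593.0] [430.0, -350.0, 551.0] tcp [430.0, -349.0, 229.0] z [-0.0, 0.0, -1.0]
0A 0.12 elbow/wrist [255.0, -117.0, 589.0] [419.0, -312.0, 541.0] tcp [441.0, -338.0, 220.0] z [0.07, -0.08, -0.99]
0A 0.25 elbow/wrist [237.0, -85.0, 582.0] [406.0, -274.0, 528.0] tcp [452.0, -326.0, 214.0] z [0.14, -0.16, -0.98]
0A 0.38 elbow/wrist [217.0, -55.0, 574.0] [391.0, -238.0, 514.0] tcp [462.0, -313.0, 209.0] z [0.22, -0.23, -0.95]
0A 0.5 elbow/wrist [196.0, -26.0, 563.0] [374.0, -203.0, 497.0] tcp [470.0, -298.0, 205.0] z [0.3, -0.3, -0.91]
0A 0.62 elbow/wrist [174.0, 2.0, 550.0] [356.0, -169.0, 479.0] tcp [478.0, -283.0, 203.0] z [0.38, -0.35, -0.86]
0A 0.75 elbow/wrist [150.0, 27.0, 535.0] [336.0, -136.0, 458.0] tcp [483.0, -26
[... 562 characters left out ...]
.0, 171.0] z [0.78, -0.12, -0.62]
AB 0.38 elbow/wrist [98.0, 77.0, 477.0] [282.0, -55.0, 350.0] tcp [566.0, -67.0, 198.0] z [0.88, -0.04, -0.47]
AB 0.5 elbow/wrist [96.0, 79.0, 470.0] [276.0, -47.0, 332.0] tcp [584.0, -68.0, 240.0] z [0.96, -0.07, -0.28]
AB 0.62 elbow/wrist [94.0, 81.0, 464.0] [269.0, -38.0, 314.0] tcp [582.0, -105.0, 277.0] z [0.97, -0.21, -0.11]
AB 0.75 elbow/wrist [91.0, 83.0, 458.0] [261.0, -29.0, 296.0] tcp [551.0, -169.0, 292.0] z [0.9, -0.44, -0.01]
AB 0.88 elbow/wrist [88.0, 86.0, 452.0] [252.0, -19.0, 280.0] tcp [488.0, -238.0, 274.0] z [0.73, -0.68, -0.02]
AB 1.0 elbow/wrist [85.0, 88.0, 447.0] [242.0, -10.0, 265.0] tcp [397.0, -289.0, 220.0] z [0.48, -0.87, -0.14]
```

Run:
```python
from h import *; from fk import *
t=np.load('t.npy'); q0=np.array(current_q()); B=np.array(solve_ik(*pose([430.7,-350,210],-61,8,90)))
A=np.array([-85,-30,140,0,20,-105.]); B1=B.copy(); B1[0]=-82
def show(n,a,b):
    for s in np.linspace(0,1,7):
        P,R=pts(a+(b-a)*s,t); print(n,round(s,2),'w',np.round(P[4]).tolist(),'tcp',np.round(P[6]).tolist(),'z',np.round(R[:,2],2).tolist())
show('0A',q0,A);show('AB1',A,B1);show('B1B',B1,B)
pre=solve_ik(*pose([430.7,-350,78],-61,8,90)); print(np.round(pre)); show('Bpre',B,np.array(pre))
```

```text
0A 0.0 w [430.0, -350.0, 551.0] tcp [430.0, -349.0, 229.0] z [-0.0, 0.0, -1.0]
0A 0.17 w [370.0, -353.0, 537.0] tcp [395.0, -392.0, 218.0] z [0.08, -0.12, -0.99]
0A 0.33 w [314.0, -348.0, 519.0] tcp [356.0, -429.0, 210.0] z [0.13, -0.25, -0.96]
0A 0.5 w [262.0, -335.0, 497.0] tcp [312.0, -461.0, 205.0] z [0.16, -0.39, -0.91]
0A 0.67 w [216.0, -316.0, 472.0] tcp [265.0, -486.0, 203.0] z [0.15, -0.53, -0.84]
0A 0.83 w [177.0, -293.0, 443.0] tcp [216.0, -504.0, 202.0] z [0.12, -0.65, -0.75]
0A 1.0 w [144.0, -267.0, 410.0] tcp [165.0, -513.0, 203.0] z [0.07, -0.76, -0.64]
AB1 0.0 w [144.0, -267.0, 410.0] tcp [165.0, -513.0, 203.0] z [0.07, -0.76, -0.64]
AB1 0.17 w [145.0, -259.0, 383.0] tcp [246.0, -477.0, 167.0] z [0.31, -0.67, -0.67]
AB1 0.33 w [147.0, -250.0, 357.0] tcp [316.0, -465.0, 187.0] z [0.53, -0.67, -0.53]
AB1 0.5 w [148.0, -238.0, 332.0] tcp [336.0, -483.0, 240.0] z [0.58, -0.76, -0.28]
AB1 0.67 w [148.0, -224.0, 308.0] tcp [283.0, -516.0, 285.0] z [0.42, -0.91, -0.07]
AB1 0.83 w [148.0, -209.0, 286.0] tcp [168.0, -530.0, 284.0] z [0.06, -1.0, -0.0]
AB1 1.0 w [148.0, -192.0,
[... 557 characters left out ...]
4]
B1B 1.0 w [242.0, -10.0, 265.0] tcp [397.0, -289.0, 220.0] z [0.48, -0.87, -0.14]
[-32.  24. 145. 210.  72. -96.]
Bpre 0.0 w [242.0, -10.0, 265.0] tcp [397.0, -289.0, 220.0] z [0.48, -0.87, -0.14]
Bpre 0.17 w [246.0, -12.0, 246.0] tcp [395.0, -294.0, 201.0] z [0.46, -0.88, -0.14]
Bpre 0.33 w [249.0, -14.0, 226.0] tcp [395.0, -298.0, 181.0] z [0.45, -0.88, -0.14]
Bpre 0.5 w [251.0, -15.0, 204.0] tcp [395.0, -299.0, 159.0] z [0.45, -0.88, -0.14]
Bpre 0.67 w [250.0, -14.0, 181.0] tcp [396.0, -298.0, 137.0] z [0.45, -0.88, -0.14]
Bpre 0.83 w [247.0, -13.0, 157.0] tcp [397.0, -295.0, 113.0] z [0.46, -0.88, -0.14]
Bpre 1.0 w [242.0, -10.0, 133.0] tcp [397.0, -289.0, 88.0] z [0.48, -0.87, -0.14]
```

Run:
```python
from h import *
B=np.array(solve_ik(*pose([430.7,-350,210],-61,8,90))); B1=B.copy(); B1[0]=-82
set_joints([-85,-30,140,0,20,-105]); set_joints(list(B1)); set_joints(list(B))
print(current_time())
p,R=pose([430.7,-350,78],-61,8,90); line_to(p,v=250)
f=wrist(); save(f,'w4.png')
for d in masks_of(f,'spice_jar_mid')[:2]:
    p=maskpts(f,d['pixels']); print(d['score'],d['location'],np.round(np.percentile(p,[2,50,98],axis=0)).tolist())
print(current_time(),np.round(current_wrist_force(),1))
```

```text
25.3583
0.92 [242.1, 276.3] [[407.0, -362.0, 7.0], [421.0, -334.0, 68.0], [446.0, -328.0, 107.0]]
26.3667 [ 0.4 -0.3 -0.2]
```

View pics/w4.png

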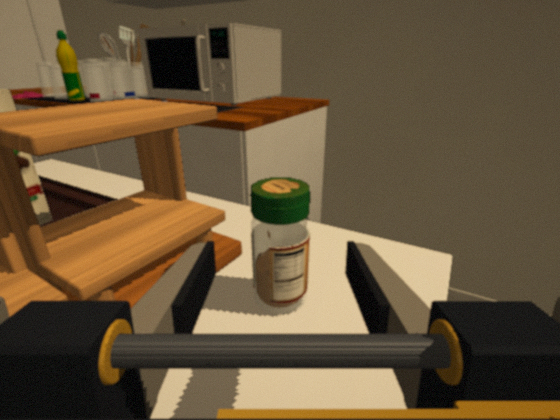

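The jar (242,276) is centred between the open fingers. Now I'll grip it, lift, and move in front of the mid bay.

Run:
```python
from h import *
J=[430.7,-350]
p,R=pose(J+[78],-61,8); line_to(p,v=150); move_gripper(30,25); dwell(.1)
print('w',current_grip_width(),'z err',current_ee_pos()-np.array(p))
p,_=pose(J+[150],-61,8); line_to(p,v=200)
print('w',current_grip_width(),np.round(current_wrist_force(),1))
a=np.radians(-39); p,_=pose([502*np.cos(a),502*np.sin(a),150],-61,8); line_to(p,v=200)
p,R=pose([504,23.3,150],-22,8); print(np.round(current_q()),np.round(solve_ik(p,R)))
move_to(p,R)
f=wrist(); save(f,'w5.png'); g=grab_frame('scene'); save(g,'scene5.png')
print(current_grip_width(),current_time())
```

```text
w 44.508671595457194 z err [ 0.00652954  0.09298382 -0.02714826]
w 44.96878042755519 [-0.3 -0.  -0.8]
[ -41.    6.  149.  204.   58. -100.] [   4.    8.  147.  210.   59. -103.]
44.77077254090739 30.15
```

View pics/w5.png

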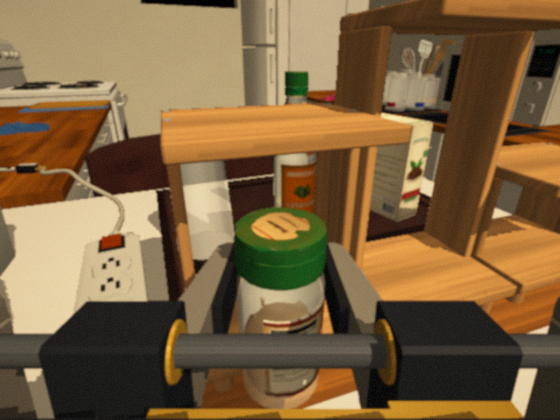

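View pics/scene5.png

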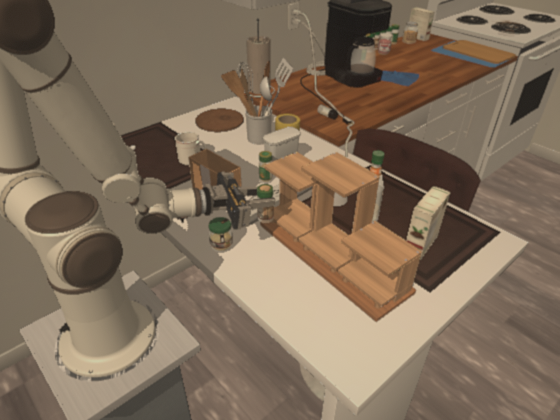

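The jar is held upright in front of the mid bay. Its cap, at (243,280) in the wrist view, is below the roof edge. Now I'll insert it.

Run:
```python
from h import *
G=[576.4,-5.9]
p,_=pose([504,23.3,142],-22,8); line_to(p,v=100)
p,_=pose(G+[142],-22,8); line_to(p,v=120)
z=134; p,_=pose(G+[z],-22,8); line_to(p,v=60); dwell(.15); F0=np.array(current_wrist_force()); print(F0)
while z>126:
    z-=1; p,_=pose(G+[z],-22,8); line_to(p,v=40); F=np.array(current_wrist_force())-F0
    if F[2]>2: break
print(z,F,current_ee_pos()-np.array(p))
move_gripper(62,25); dwell(.15)
g=grab_frame('scene'); 
p,_=pose(G+[z],-22,8,110); print(current_time())
line_to(p,v=120)
f=wrist(); save(f,'w6.png')
for n,f in (('w',f),):
    for d in masks_of(f,'spice_jar_mid')[:2]:
        q=maskpts(f,d['pixels']);zt=np.percentile(q[:,2],95)
        print(n,d['score'],d['location'],np.round(np.percentile(q,[2,50,98],axis=0)).tolist())
        k=q[q[:,2]>zt-3]; print(rect(k[:,:2]))
print(current_time())
```

```text
[ 0.33167118 -0.18314491 -1.50859349]
129 [-2.27547501  0.22856247  5.39335225] [ 0.39501078 -0.13831548  0.97674122]
33.5333
w 0.6 [230.3, 278.1] [[553.0, -25.0, 58.0], [558.0, 0.0, 119.0], [585.0, 15.0, 159.0]]
(array([574.2,  -7. ]), array([41.3, 44.2]), 0.55)
34.7
```

View pics/w6.png

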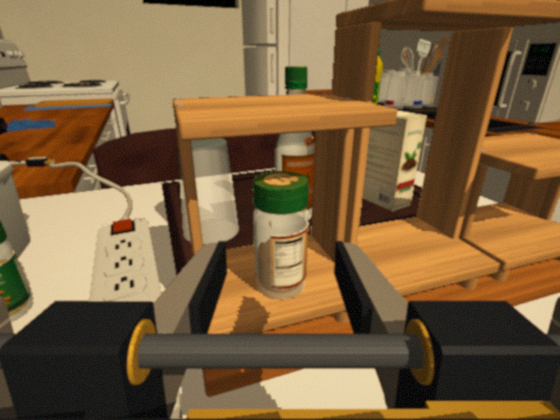

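The jar stands upright on the mid bay's floor (230,278), with its top at z≈159 and its centre about 36 mm in from the front edge. I'll check the bystanders, then hand in.

Run:
```python
from h import *
f=grab_frame('top'); save(f,'top7.png'); g=grab_frame('scene'); save(g,'scene7.png')
for n,t in ((f,'other_spice_mid'),(f,'short_jar_mid'),(g,'short_jar_mid'),(g,'spice_jar_mid')):
    for d in masks_of(n,t)[:1]:
        p=maskpts(n,d['pixels']); print(t,round(d['score'],2),d['location'],np.round(np.percentile(p,[2,50,98],axis=0)).tolist())
print(np.round(current_wrist_force(),1),current_time())
```

```text
other_spice_mid 0.67 [148.2, 184.6] [[683.0, 232.0, 17.0], [698.0, 249.0, 105.0], [724.0, 274.0, 111.0]]
short_jar_mid 0.73 [182.6, 281.4] [[538.0, -76.0, 51.0], [588.0, -7.0, 215.0], [654.0, 63.0, 219.0]]
short_jar_mid 0.75 [235.2, 218.4] [[351.0, 42.0, 5.0], [366.0, 56.0, 50.0], [401.0, 100.0, 85.0]]
spice_jar_mid 0.81 [201.6, 287.9] [[552.0, -32.0, 57.0], [562.0, -22.0, 116.0], [587.0, 7.0, 158.0]]
[ 0.5 -0.  -0.4] 35.0
```

View pics/scene7.png

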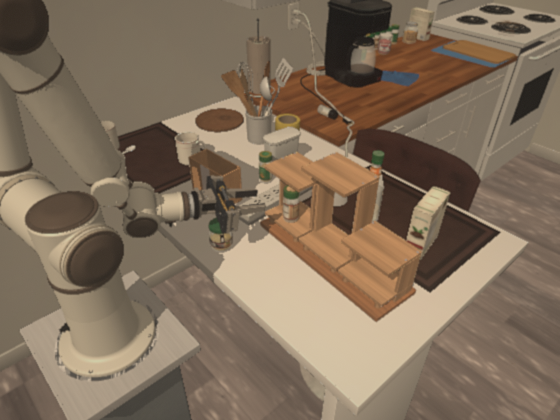

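The scene view shows the jar upright in the left (mid) bay at (202,288), with the short jar and the other spice jar where they were. I'll raise the gripper a little, clear of the short jar, and hand in.

Run:
```python
from h import *
p=current_ee_pos()
try: line_to([p[0],p[1],p[2]+25],v=80)
except Exception as e: print(e)
print(current_ee_pos(),np.round(current_wrist_force(),1),current_time())
finish_job()
```

```text
[492.99183913  27.66663719 166.8240324 ] [-0.3 -0.5 -0.8] 35.4583
the job is handed in; nothing more can be done
```

The spice jar now stands upright in the middle-height bay, which is the leftmost bay and the lowest one it fits under. I handed the job in at about 35.5 s of the 45 s limit.

**What I did:** I lifted the jar out of the carton from above and stood it on the table at about (430, -350). I let go of it there, and two cameras confirmed it stood free. I then gripped it again from the side, with the tool tilted 8° below horizontal, slid it under the roof, lowered it until it touched the floor, and released it.

**Last checks:**
- **Jar:** its top is at z ≈ 159 mm (158 expected). It starts about 14 mm inside the front edge and ends well short of the back edge.
- **Bystanders:** the other spice jar and the squat jar measured where they were at the start.
- **Forces:** at hand-in the wrist force was under 1 N and the gripper was clear of everything. The highest I read was about 7 N, when setting the jar down; I read it only at certain steps.

**Disagreements:** in the last top view the network took the bay's roof for the squat jar, so I confirmed that jar's position from the scene camera instead. The jar's height held to 1 mm, but its measured position differed by up to 2–3 mm between views.

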